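Hold the earthing arm on its contact

TASK

Earth the capacitors in the test console: swing the console's flat cover door open by its bar handle until it stands past upright and stays there, then take the upright black grip of the spring-loaded earthing arm in the bay and swing the arm round anticlockwise (seen from above) until it is hard against its stop at the brass contact. Finish while still holding the arm there by its grip, with the cover left open; do not shift the meter, screwdriver or jar lying about.

Things in the scene. Friction and masses are not known exactly. Their poses are not given: they have to be found in the camera images.
- console: Fixed light grey console, 430 x 220 x 110 mm high; origin: underside, below the centre of its bay; x, y along its sides. Bay inside 260 (x) x 200 (y) mm, walls 10 mm, floor 20 mm and rim 110 mm above the bench. Closed control section at x = 140 to 290 mm, 110 mm high, knob and buttons 30 mm more. Two capacitors, 42 mm across, tops at 88 mm, stand in the bay at x = +-95, y = +76 mm
- cover (a joint): hinge angle of the aluminium cover door (278 x 216 x 4 mm) that lies over the bay: 0 = lying shut, 1.57 = upright, 1.9 = its stop leaning outward; starts shut or slightly ajar. A stiff hinge (0.5 N m): it stays where it is left
- cover_hinge (a point): middle of the cover's hinge line, 110 mm above the bench on the console's +y edge. The hinge line runs along the console's x axis; the cover's free edge is on the console's -y side and rises as it opens. Site axes turn with the cover
- cover_handle (a point): dark steel round bar handle, 10 mm thick, 110 mm long, parallel to the hinge line (its own x axis); origin: middle of the bar. With the cover shut it is 206 mm (10 mm short of the free edge) to the console's -y side of the hinge line and 44 mm above it; bar axis 40 mm off the panel's face. Its own z axis points away from the panel
- earth_pivot (a point): point on the vertical pivot axis of the earthing arm, 99 mm above the bench (level with the top of the grip). The pivot unit is fixed to the bay floor; its place and yaw in the bay vary
- earth_arm (a joint): angle of the earthing arm about its upright pivot: 0 = sprung back at rest, 1.2 = hard against its stop at the brass contact block; grows anticlockwise seen from above. A spring always drives it back to 0: about 2 N at the grip when leaving rest, 6 N at the stop
- earth_grip (a point): upright black round grip at the end of the copper earthing arm, 16 mm across, 52 mm tall, 85 mm from the pivot axis; origin: centre of its top, 99 mm above the bench (11 mm below the bay's rim); z up. The arm's copper blade, 47 mm above the bench at its top, joins its foot
- meter: bystander: yellow hand multimeter, 150 x 80 x 42 mm, lying on the bench; origin centre of underside
- driver: bystander: screwdriver 180 mm long lying on the bench
- screw_jar: bystander: small closed jar, 56 mm across, 70 mm tall; origin centre of underside

How it is judged:
By the outcome, as a careful person would: the job done as asked, in the order asked, and still so for the second after the job is handed in, while the arm keeps its last pose, push and grip.
It also fails if it takes over 54 s, if anything falls off the work surface, if the arm or the gripper's body presses on something with over 40 N, if the wrist force passes 120 N, or if a joint passes its speed limit or range.

ROBOT

A 7-joint arm with a two-finger parallel gripper is mounted at the origin on the work surface. World frame = base frame: x ahead of the robot, y to its left, z up, the work surface at z = 0. Lengths are in m, angles in rad, forces in N, time in s.
With the tool pointing down it reaches from about 0.425 to 0.925 m from the base axis. Payload 6.8 kg.
Tool frame: the origin (TCP) lies where the fingers leave the gripper's body, on its centre line; the fingertips stand 73 mm ahead of it and the grasp point (between the pads) lies 54 mm ahead of it; z points along the fingers, y is the line along which they close (so a half turn about z gives the same grasp; the last joint's range is limited). The gripper opens to 85 mm and grips with 20 to 120 N. Pads are 22 mm wide; open, the fingers measure 114 mm over their backs; the gripper's body (76 mm by 85 mm) begins 54 mm behind the grasp point. The pads swing forward as they close: fully open they stand 13 mm farther back than shut.
Start: joints at [0.993, 0.477, 0.022, 1.555, -0.011, 1.109, -0.083], TCP at [0.306, -0.602, 0.304] pointing down, gripper open.
Joint ranges: [-2.96, 2.96], [-0.34, 2.1], [-1.41, 1.46], [0.24, 2.44], [-1.37, 4.51], [0.17, 1.92], [-2.96, 2.96]. Speed limits (rad/s): [2.39, 2.39, 3.14, 3.14, 3.14, 3.14, 3.14].

INTERFACE

Orientations are given as a rotation vector (axis times angle).
In Python, from bench import r, grab_frame, camera_info gives the robot as it stands.
- The arm moves only by the tool inch_along, called after "Call:" as a command line: name --argument value ..., lists and objects as JSON in quotes. Schema: {"type":"object","properties":{"rows":{"type":"array","items":{"type":"object","properties":{"dx":{"type":"number"},"dy":{"type":"number"},"dz":{"type":"number"},"rx":{"type":"number"},"ry":{"type":"number"},"rz":{"type":"number"}},"additionalProperties":false},"minItems":1,"maxItems":5},"jaw":{"type":"number"},"grip_force":{"type":"number"},"only":{"type":"string"},"quiet":{"type":"boolean"},"lines":{"type":"string"}},"required":["rows"],"additionalProperties":false}. rows is a list of rows, 1 to 5 of them, each an object with the fields dx, dy, dz (the shift in shares of 0.8 m (1.0 is 0.8 m)), rx, ry, rz (a rotation vector in fractions of the full range, 1 being pi/2 rad); a field left out counts as zero; each row is the pose to reach, as a shift and turn from the pose commanded when the call began, along the tool's axes at that moment; what a row does not reach only later rows make up. A row lasts 1/10 s, in which the tool goes at most 0.05 m and 0.15 rad, less where a joint would pass 70% of its speed; a pose out of reach is approached as far as the arm can. jaw is the finger opening in m, set as the call begins (left out keeps the last). The fingers move at their own pace and stop on an object; grip_force is the grip in N (left out, the last holds). Time passes only in rows, so rows that do not move let the fingers close. The tool returns the time, the measured TCP pose, the force, the opening and the grip force at its end. only (a regular expression) keeps the lines of the reply that match it, lines (a string "A,B") keeps lines A to B, and quiet returns only ok. No shift or turn number may pass 1 either way. Input that does not fit is refused with a message, and nothing moves.
- r.get_obs(): the state, without advancing time (a new reading comes with each control period).
- grab_frame(name): name is "scene" or "side" or "wrist"; returns (picture, depth): 400x640x3 uint8, blue, green, red; 400x640 float32, m along the optical axis (not along the pixel's ray), 0 where there is no reading.
- camera_info(name): a dict with "camera_matrix" (3x3 intrinsics, pixels), "R" (3x3) and "t" (3): a world point X has camera coordinates R X + t. Camera axes: x right, y down, z forward; pixel columns grow to the right and rows downward; lengths in m; the calibration is good to about 2 mm. A picture is of the moment at which its call begins: read the wrist's pose just before it. camera_info takes no time and is no camera call; for the wrist camera it gives the pose at the moment of the call.
- r.hand_in(): hands the job in; it is judged then, once.
The state is a dict: "clock": time; "joints": joint angles; "qvel": joint speeds; "tau": joint torques, N m; "tcp_pos": TCP position; "orientation": TCP orientation; "contact_force": force on the tool from outside, world axes, zero at the start; "moment": the same for the moment, N m; "grip_width": finger opening in m; "gripper_force": force on a finger pad.
Only numpy, scipy, OpenCV 4.12 (cv2) and the standard library are available. Lean on these libraries where they do the work, as an engineer would, in place of code of your own. Each camera call takes 0.05 s, during which the arm holds its last target. There are 200 camera calls.

## Working session

There is one attempt and no reset: what is moved stays moved. The work goes in short steps, Python scripts to look and compute and a tool call to move; the robot and the scene stay as the last step left them, time stands still between calls to the robot, and variables do not carry over. Pictures are saved under pics/ and viewed, at most 10 in all, crops included, and the job is handed in when it is done.

```bash
ls; mkdir -p pics; cat > h.py <<'E'
import numpy as np, cv2
from bench import r, grab_frame, camera_info
from scipy.spatial.transform import Rotation as Ro
def shot(name,fn):
    ci=camera_info(name); p,d=grab_frame(name); cv2.imwrite('pics/'+fn+'.png',p); np.savez('pics/'+fn+'.npz',d=d,K=ci['camera_matrix'],R=ci['R'],t=ci['t']); return p,d
def px(fn,u,v,z=None,w=1):
    f=np.load('pics/'+fn+'.npz'); K,R,t=f['K'],np.array(f['R']),np.array(f['t'])
    ray=R.T@(np.linalg.inv(K)@[u,v,1]); c=-R.T@t
    if z is None:
        a=f['d'][v-w:v+w+1,u-w:u+w+1]; a=a[a>0]; s=np.median(a) if a.size else np.nan
    else: s=(z-c[2])/ray[2]
    return c+s*ray
E
python3 - <<'E'
from h import *
a,_=shot('scene','s0');b,_=shot('side','d0')
o=r.get_obs();print(o['clock'],o['tcp_pos'],o['orientation'])
E
```

```text
pics
0.1 [ 0.30539894 -0.60150171  0.30301179] [-3.05376548e+00 -7.30853445e-01  7.81518843e-04]
```

View pics/s0.png

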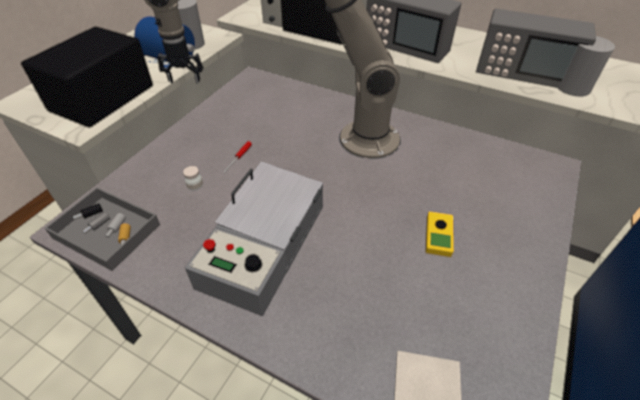

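View pics/d0.png

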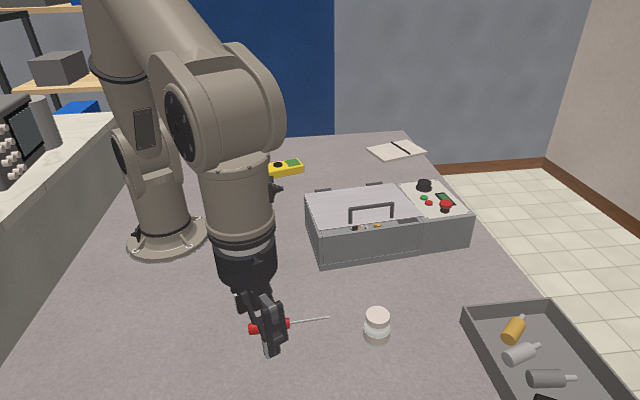

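The scene picture shows the console at about (255,235), with the handle on its left at (243,186). The side picture shows the handle bar from (350,208) to (393,204) and the cover slightly ajar. I'll enlarge both.

```bash
python3 - <<'E'
import cv2,numpy as np
a=cv2.imread('pics/d0.png')[170:275,290:480];b=cv2.imread('pics/s0.png')[155:315,180:335]
a=cv2.resize(a,None,fx=4,fy=4,interpolation=cv2.INTER_CUBIC)
cv2.imwrite('pics/c1.png',a)
b=cv2.resize(b,None,fx=3.6,fy=3.6,interpolation=cv2.INTER_CUBIC)
cv2.imwrite('pics/c2.png',b)
E
```

```text
(no output)
```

View pics/c1.png

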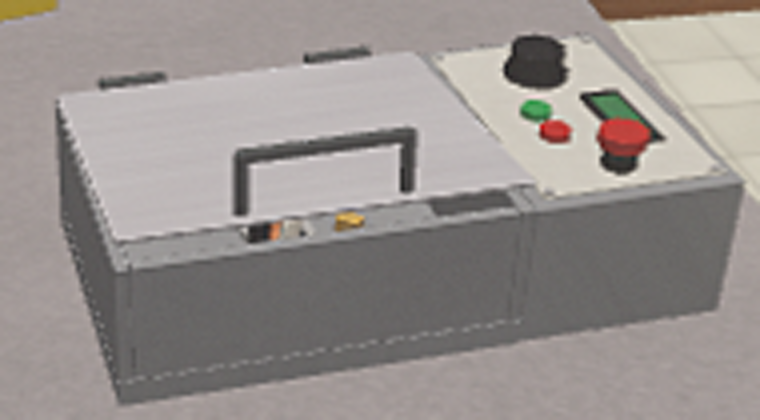

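View pics/c2.png

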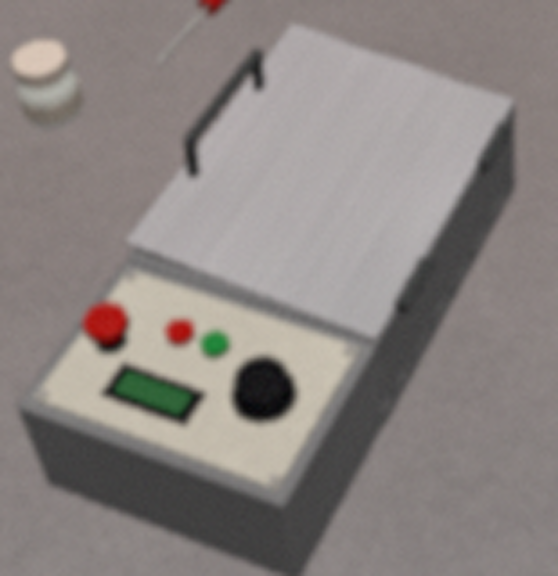

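```bash
cat > fit.py <<'E'
from h import *
from scipy.optimize import least_squares
def cov(x,dy,z,th): return np.array([x,.11-dy*np.cos(th)+ -z*np.sin(th)*-1,.11+dy*np.sin(th)+z*np.cos(th)])
C=lambda x,y,z:(lambda th:np.array([x,y,z]))
V=lambda x,dy,z:(lambda th:cov(x,dy,z,th))
pts=[('d0',320,270.7,C(-.14,-.11,0)),('d0',320.5,237,C(-.14,-.11,.11)),('d0',469.5,247,C(.29,-.11,0)),('d0',475,215.5,C(.29,-.11,.11)),
('d0',350,208.2,V(-.05,.206,.044)),('d0',393.2,203.2,V(.05,.206,.044)),('d0',318.7,229.5,V(-.139,.216,.002)),('d0',423.7,216.2,V(.139,.216,.002)),
('s0',186.1,267.5,C(.29,-.11,.11)),('s0',259.2,293.9,C(.29,.11,.11)),('s0',194.4,289.2,C(.29,-.11,0)),('s0',262.8,314.7,C(.29,.11,0)),('s0',323,207.8,C(-.14,.11,0)),
('s0',322.5,182.8,V(-.139,0,.004)),('s0',261.4,161.9,V(-.139,.216,.004)),('s0',216.1,221.7,V(.139,.216,.004)),('s0',251.7,169.7,V(-.05,.206,.044)),('s0',232.8,193.9,V(.05,.206,.044))]
cam={k:dict(np.load(f'pics/{k}.npz')) for k in('s0','d0')}
def W(p,L): c,s=np.cos(p[2]),np.sin(p[2]); return np.array([p[0]+c*L[0]-s*L[1],p[1]+s*L[0]+c*L[1],L[2]])
def res(p):
    o=[]
    for k,u,v,f in pts:
        m=cam[k]; q=m['K']@(m['R']@W(p,f(p[3]))+m['t']); o+=[q[0]/q[2]-u,q[1]/q[2]-v]
    return np.array(o)
if __name__=='__main__':
    s=least_squares(res,[.6,-.2,.2,.05],loss='soft_l1'); p=s.x; np.save('p.npy',p); print(p.round(4)); print(res(p).reshape(-1,2).round(1).tolist())
    print('hinge',W(p,[0,.11,.11]),'handle',W(p,cov(0,.206,.044,p[3])))
    print(px('d0',372,206),px('s0',186,268),px('s0',300,195),px('d0',330,215),px('s0',245,230))
    m=camera_info('wrist'); T=Ro.from_rotvec(r.get_obs()['orientation']); print(T.as_matrix().round(3), r.get_obs()['joints'])
E
python3 fit.py
```

```text
[ 0.5605 -0.0882  0.0995  0.0821]
[[-0.3, 0.9], [-1.8, 0.8], [-0.2, 0.7], [1.6, -0.6], [2.1, 0.4], [-2.9, 0.2], [-0.2, 0.7], [-0.0, -1.0], [-1.6, 0.1], [0.2, 1.9], [-0.8, 0.8], [0.8, 2.6], [0.5, -1.0], [1.3, -0.3], [0.6, -0.9], [-0.3, 0.1], [-0.8, 0.8], [1.2, -1.5]]
hinge [0.54954932 0.02128751 0.11      ] handle [ 0.56957612 -0.17941428  0.17074306]
[ 0.56996096 -0.18442383  0.17374469] [ 0.85781236 -0.16657344  0.10682204] [ 0.49617001 -0.02913067  0.11756685] [ 0.47034753 -0.13919483  0.12720629] [ 0.69079054 -0.0935845   0.12450201]
[[ 0.892  0.453 -0.001]
 [ 0.453 -0.892  0.001]
 [-0.    -0.002 -1.   ]] [ 0.99287669  0.47774396  0.02235574  1.55633723 -0.01151476  1.10930363
 -0.08310149]
```

The manual's scale: shifts go in shares of 0.8 m and turns go in shares of pi/2 rad. Converting my numbers, 0.213 m is 0.2663, 0.17 m is 0.2125, 0.185 rad is 0.1178.

```bash
cat > rel.py <<'E'
# rel.py x y z yaw : shift/turn in tool axes from present to grasp-point target, tool down, tool x at yaw
import sys; from h import *
x,y,z,yaw=map(float,sys.argv[1:5]); o=r.get_obs(); T=Ro.from_rotvec(o['orientation']); 
tgt=Ro.from_euler('z',yaw)*Ro.from_euler('x',np.pi)
d=T.inv().apply(np.array([x,y,z+.054])-o['tcp_pos']); print('d',d.round(4),'rv',(T.inv()*tgt).as_rotvec().round(4),'t',o['clock'],'F',o['contact_force'].round(1))
E
python3 rel.py .5696 -.1800 .235 .0995
```

```text
d [ 0.4264 -0.2562  0.0144] rv [-0.0016  0.0004  0.3703] t 0.1 F [-0.7 -1.   0.2]
```

Call:
inch_along --rows '[{"dx": 0.0538,"dy": -0.0325,"dz": 0.0016,"rz": 0.0236},{"dx": 0.1063,"dy": -0.0638,"dz": 0.0033,"rz": 0.0471},{"dx": 0.16,"dy": -0.0963,"dz": 0.005,"rz": 0.07},{"dx": 0.2125,"dy": -0.1288,"dz": 0.0063,"rz": 0.0955},{"dx": 0.2663,"dy": -0.1613,"dz": 0.0081,"rz": 0.1178}]' --jaw 0.05 --grip_force 30

```text
clock: 0.6
tcp_pos: [0.4375, -0.3888, 0.2971]
orientation: [-3.11, -0.443, 0.001]
contact_force: [0.9, -0.4, -0.4]
grip_width: 0.0499
gripper_force: 0.0
```

```bash
python3 rel.py .5696 -.1800 .235 .0995
```

```text
d [ 0.1852 -0.1636  0.0081] rv [-0.0003  0.0003  0.1835] t 0.6 F [ 0.9 -0.4 -0.4]
```

In the tool's units: 0.185 m is 0.2313, -0.1635 m is -0.2044, 0.1835 rad is 0.1168.

Call:
inch_along --rows '[{"dx": 0.0463,"dy": -0.04,"dz": 0.0019,"rz": 0.0236},{"dx": 0.0925,"dy": -0.0813,"dz": 0.0038,"rz": 0.0471},{"dx": 0.1388,"dy": -0.1225,"dz": 0.0063,"rz": 0.07},{"dx": 0.185,"dy": -0.1625,"dz": 0.0081,"rz": 0.0936},{"dx": 0.2313,"dy": -0.2044,"dz": 0.01,"rz": 0.1168}]'

```text
clock: 1.1
tcp_pos: [0.5691, -0.1802, 0.2891]
orientation: [3.138, 0.156, -0.001]
contact_force: [1.2, -0.9, 0.1]
grip_width: 0.05
gripper_force: 0.0
```

Call:
inch_along --rows '[{},{}]'

```text
clock: 1.3
tcp_pos: [0.569, -0.1801, 0.2889]
orientation: [-3.137, -0.165, 0.001]
contact_force: [-1.4, -0.0, -0.1]
grip_width: 0.0501
gripper_force: 0.0
```

```bash
python3 - <<'E'
from h import *
shot('wrist','w1')
o=r.get_obs();print(o['tcp_pos'])
E
python3 rel.py .5696 -.1800 .171 .0995
```

```text
[ 0.56820447 -0.18201     0.28895087]
d [ 0.0017 -0.0019  0.0639] rv [0.0002 0.0012 0.0024] t 1.35 F [-0.9 -1.   0.5]
```

View pics/w1.png

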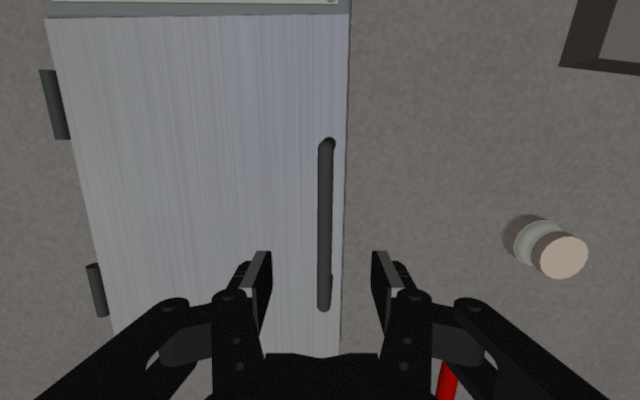

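The bar runs from (326,143) to (323,308), centred between the fingers and parallel to the pads. I'll check its ends in 3D, then lower and close.

In the tool's units: 0.062 m is 0.0775, 0.048 m is 0.06.

```bash
python3 -c "
from h import *
print(px('w1',326,146),px('w1',323,304),px('w1',325,225))"
```

```text
[ 0.62549176 -0.1765612   0.17416143] [ 0.5177492  -0.18638084  0.17490257] [ 0.57605181 -0.18137795  0.17514645]
```

Call:
inch_along --rows '[{"dx": 0.0013,"dy": -0.0013,"dz": 0.02},{"dx": 0.0013,"dy": -0.0013,"dz": 0.04},{"dx": 0.0013,"dy": -0.0013,"dz": 0.06},{"dx": 0.0013,"dy": -0.0013,"dz": 0.0775}]'

```text
clock: 1.75
tcp_pos: [0.5683, -0.1829, 0.2265]
orientation: [3.137, 0.154, -0.001]
contact_force: [0.0, -0.1, -0.5]
grip_width: 0.0499
gripper_force: 0.0
```

Call:
inch_along --rows '[{},{},{},{}]' --jaw 0.0 --grip_force 30

```text
clock: 2.15
tcp_pos: [0.5698, -0.1818, 0.2283]
orientation: [3.136, 0.157, 0.002]
contact_force: [-0.3, -2.2, -0.2]
grip_width: 0.0089
gripper_force: 29.8
```

In the tool's units: -0.089 m is -0.1113, -0.0736 m is -0.092.

Call:
inch_along --rows '[{"dy": -0.009,"dz": -0.0248},{"dy": -0.0204,"dz": -0.0485},{"dy": -0.0341,"dz": -0.071},{"dy": -0.0499,"dz": -0.092},{"dy": -0.0678,"dz": -0.1113}]'

```text
clock: 2.65
tcp_pos: [0.5646, -0.1297, 0.3185]
orientation: [3.133, 0.154, 0.005]
contact_force: [1.9, -8.5, 0.0]
grip_width: 0.0087
gripper_force: 29.3
```

```bash
cat > arc.py <<'E'
from h import *
o=r.get_obs(); T=Ro.from_rotvec(o['orientation']); p=np.load('p.npy')
g=o['tcp_pos']+T.apply([0,0,.054]); a=p[2]; n=np.array([-np.sin(a),np.cos(a)]); H=np.array([.5495,.0213])
s=(g[:2]-H)@n; h=g[2]-.11; ph=np.arctan2(h,-s); print('R',np.hypot(s,h),'phi',ph,'theta',ph-.2104,'F',o['contact_force'].round(1),'w',o['grip_width'],T.as_matrix().round(3).tolist())
for k in range(1,6):
    q=ph+.1*k; v=np.r_[n*(-.2106*np.cos(q)-s),.2106*np.sin(q)-h]; print(T.inv().apply(v).round(4))
E
python3 arc.py
```

```text
R 0.21674698508649104 phi 0.7933446104778664 theta 0.5829446104778664 F [ 1.9 -8.5  0. ] w 0.008653469231249763 [[0.995, 0.098, 0.004], [0.098, -0.995, -0.005], [0.003, 0.005, -1.0]]
[ 0.     -0.02   -0.0097]
[ 0.     -0.037  -0.0222]
[ 0.     -0.0551 -0.0328]
[ 0.0001 -0.0742 -0.0417]
[ 0.0001 -0.0941 -0.0485]
```

In the tool's units: -0.0925 m is -0.1156, -0.0725 m is -0.0906.

Call:
inch_along --rows '[{"dy": -0.0225,"dz": -0.0146},{"dy": -0.0444,"dz": -0.03},{"dy": -0.0669,"dz": -0.0431},{"dy": -0.0906,"dz": -0.0544},{"dy": -0.1156,"dz": -0.0631}]'

```text
clock: 3.15
tcp_pos: [0.5558, -0.0391, 0.3719]
orientation: [3.131, 0.15, 0.011]
contact_force: [-1.8, -9.5, 14.3]
grip_width: 0.0084
gripper_force: 31.4
```

```bash
python3 arc.py
```

```text
R 0.21669821891495597 phi 1.2849235971099622 theta 1.0745235971099623 F [-1.8 -9.5 14.3] w 0.008412822164000796 [[0.995, 0.096, 0.007], [0.096, -0.995, -0.006], [0.007, 0.007, -1.0]]
[-0.0001 -0.0222  0.0008]
[-0.0001 -0.043  -0.0022]
[-0.0002 -0.0641 -0.0031]
[-0.0003 -0.0851 -0.0019]
[-0.0004 -0.1059  0.0014]
```

In the tool's units: -0.073 m is -0.0913, -0.0585 m is -0.0731.

Call:
inch_along --rows '[{"dy": -0.0175,"dz": -0.0075},{"dy": -0.035,"dz": -0.0113},{"dy": -0.0538,"dz": -0.0131},{"dy": -0.0731,"dz": -0.014},{"dy": -0.0913,"dz": -0.0131}]'

```text
clock: 3.65
tcp_pos: [0.5482, 0.0384, 0.3788]
orientation: [3.137, 0.158, 0.006]
contact_force: [2.6, -2.8, 6.1]
grip_width: 0.0086
gripper_force: 30.8
```

```bash
python3 arc.py|head -1
```

```text
R 0.21549056248316428 phi 1.650255002076663 theta 1.4398550020766632 F [ 2.6 -2.8  6.1] w 0.008618005970744204 [[0.995, 0.101, 0.004], [0.101, -0.995, -0.0], [0.004, 0.001, -1.0]]
```

Call:
inch_along --rows '[{"dy": -0.0175,"dz": 0.0019},{"dy": -0.0363,"dz": 0.0044},{"dy": -0.0538,"dz": 0.0088},{"dy": -0.0725,"dz": 0.0144},{"dy": -0.0888,"dz": 0.0206}]'

```text
clock: 4.15
tcp_pos: [0.5412, 0.1093, 0.3606]
orientation: [3.137, 0.159, 0.005]
contact_force: [9.7, -2.6, -4.6]
grip_width: 0.0085
gripper_force: 29.2
```

```bash
python3 arc.py|head -1
```

```text
R 0.21558053010928913 phi 1.9930673270101937 theta 1.7826673270101938 F [ 9.7 -2.6 -4.6] w 0.008478389947053876 [[0.995, 0.101, 0.003], [0.101, -0.995, -0.0], [0.003, 0.0, -1.0]]
```

Call:
inch_along --rows '[{},{},{},{}]' --jaw 0.03

```text
clock: 4.55
tcp_pos: [0.5398, 0.1082, 0.3608]
orientation: [-3.138, -0.158, 0.001]
contact_force: [-0.1, 0.4, 0.1]
grip_width: 0.03
gripper_force: 0.0
```

Call:
inch_along --rows '[{"dz": -0.025},{"dz": -0.0625},{"dz": -0.1},{"dz": -0.1}]'

```text
clock: 4.95
tcp_pos: [0.5413, 0.1087, 0.4455]
orientation: [-3.136, -0.158, -0.012]
contact_force: [0.4, 0.8, 0.2]
grip_width: 0.03
gripper_force: 0.0
```

```bash
python3 - <<'E'
from h import *
a,_=shot('side','d2'); b,_=shot('scene','s2')
a=cv2.resize(a[90:275,280:480],None,fx=2.8,fy=2.8,interpolation=cv2.INTER_CUBIC)
b=cv2.resize(b[100:315,180:335],None,fx=2.4,fy=2.4,interpolation=cv2.INTER_CUBIC)
h=min(len(a),len(b)); c=np.hstack([a[:h],b[:h]])[:, :800]; print(a.shape,b.shape); cv2.imwrite('pics/c3.png',a)
E
```

```text
(518, 560, 3) (516, 372, 3)
```

View pics/c3.png

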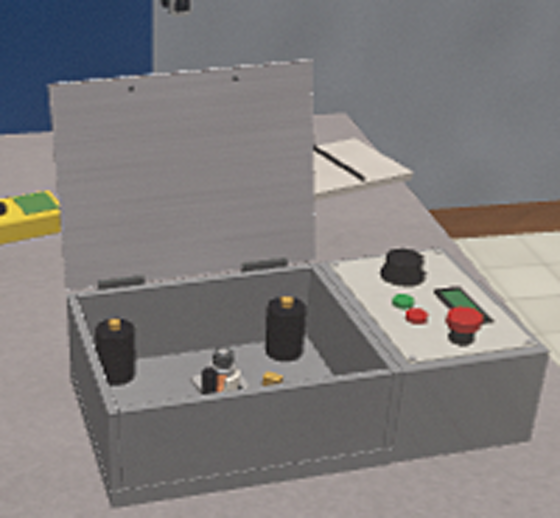

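The cover stands open past upright. In the bay the black grip's top is at crop (209,370), the pivot at (223,357), and the brass contact at (272,379) to its right. Next I'll bring the wrist camera over the bay.

In the tool's units: 0.22 m is 0.275, -0.02 m is -0.025.

```bash
python3 -c "
from h import *
print(px('d2',280+209/2.8,90+371/2.8,.099),px('d2',280+223/2.8,90+357/2.8,.06),px('d2',280+272/2.8,90+379/2.8,.06))"
```

```text
[ 0.53610073 -0.14215526  0.099     ] [ 0.56693512 -0.06275202  0.06      ] [ 0.60749143 -0.1090148   0.06      ]
```

Call:
inch_along --rows '[{"dx": -0.0125,"dy": 0.0563},{"dx": -0.025,"dy": 0.1125},{"dx": -0.0375,"dy": 0.1688},{"dx": -0.05,"dy": 0.225},{"dx": -0.05,"dy": 0.275}]'

```text
clock: 5.55
tcp_pos: [0.5207, -0.1171, 0.4398]
orientation: [3.138, 0.156, -0.004]
contact_force: [1.1, -0.2, -0.5]
grip_width: 0.0299
gripper_force: 0.0
```

Call:
inch_along --rows '[{"dz": 0.05},{"dz": 0.05},{"dz": 0.05}]'

```text
clock: 5.85
tcp_pos: [0.5219, -0.1135, 0.4]
orientation: [-3.136, -0.161, 0.005]
contact_force: [-0.1, 0.2, 1.0]
grip_width: 0.0299
gripper_force: 0.0
```

```bash
python3 - <<'E'
from h import *
shot('wrist','w2'); print(r.get_obs()['tcp_pos'])
E
```

```text
[ 0.52265526 -0.11321709  0.40126213]
```

View pics/w2.png

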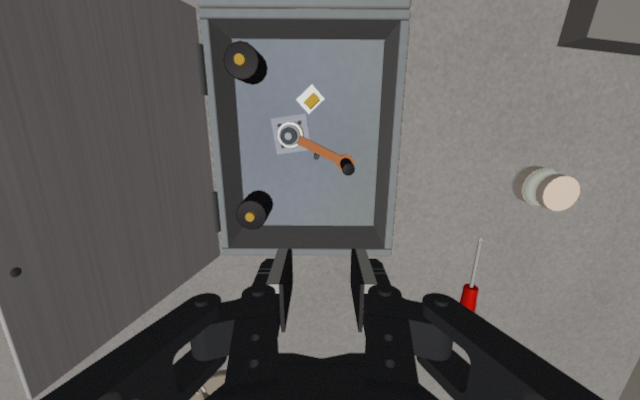

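The wrist picture shows the bay with the pivot at (288,134), the grip at (347,166) and the brass contact at (311,99). Image up is +x and right is −y, so anticlockwise takes the grip towards the brass.

```bash
python3 - <<'E'
from h import *
img=cv2.imread('pics/w2.png');
cv2.imwrite('pics/c4.png',cv2.resize(img[70:200,250:400],None,fx=4,fy=4,interpolation=cv2.INTER_CUBIC))
g=px('w2',347,168,.099); print('grip',g,px('w2',347,168)); 
for z in(.04,.05,.06,.07): q=px('w2',288,134,z); print(z,q,np.hypot(*(q-g)[:2]))
print(px('w2',288,134),px('w2',311,99), px('w2',320,148),px('w2',230,240))
p=np.load('p.npy');print(p)
E
```

```text
grip [ 0.53727389 -0.14293966  0.099     ] [ 0.53732067 -0.14290964  0.09929932]
0.04 [ 0.56624655 -0.06234837  0.04      ] 0.08564094761802457
0.05 [ 0.56692085 -0.06335801  0.05      ] 0.08492456352411264
0.06 [ 0.56759515 -0.06436765  0.06      ] 0.08421958918134302
0.07 [ 0.56826945 -0.0653773   0.07      ] 0.08352631349013714
[ 0.56818592 -0.06525222  0.0687612 ] [ 0.61414229 -0.08990365  0.0497939 ] [ 0.5526248  -0.10792749  0.04703696] [ 0.42826541 -0.00287316  0.1015129 ]
[ 0.5604713  -0.08816892  0.09945467  0.08208837]
```

View pics/c4.png

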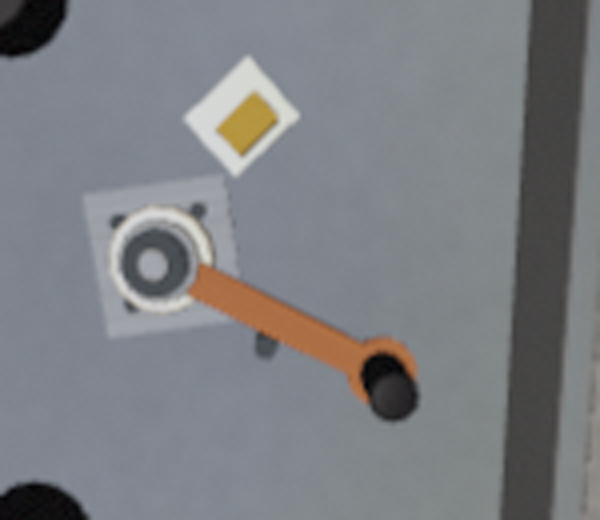

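```bash
python3 -c "
from h import *
print(r.get_obs()['joints'].round(3))"
python3 rel.py .5368 -.1432 .14 -1.948; python3 rel.py .5368 -.1432 .14 1.194
```

```text
[ 0.168  0.168 -0.082  1.76   0.014  1.215 -1.385]
d [0.0111 0.0314 0.2072] rv [3.0000e-04 1.0000e-03 2.0512e+00] t 5.9 F [-0.8  0.1  0.2]
d [0.0111 0.0314 0.2072] rv [-9.0000e-04  2.0000e-04 -1.0908e+00] t 5.9 F [-0.8  0.1  0.2]
```

In the tool's units: 0.12 m is 0.15, 0.0314 m is 0.0393, -0.14 rad is -0.0891.

Call:
inch_along --rows '[{"dx": 0.0025,"dy": 0.0075,"dz": 0.03,"rz": -0.0891},{"dx": 0.005,"dy": 0.0163,"dz": 0.06,"rz": -0.1783},{"dx": 0.0088,"dy": 0.0238,"dz": 0.09,"rz": -0.2674},{"dx": 0.0113,"dy": 0.0313,"dz": 0.12,"rz": -0.3565},{"dx": 0.0138,"dy": 0.0393,"dz": 0.15,"rz": -0.4456}]' --jaw 0.045

```text
clock: 6.4
tcp_pos: [0.538, -0.1434, 0.2818]
orientation: [2.887, 1.237, 0.004]
contact_force: [-0.5, 0.5, 0.8]
grip_width: 0.0447
gripper_force: 0.0
```

Call:
inch_along --rows '[{"dz": 0.025,"rz": -0.0828},{"dz": 0.05,"rz": -0.1655},{"dz": 0.075,"rz": -0.2483},{"dz": 0.0938,"rz": -0.2483},{"dz": 0.0938,"rz": -0.2483}]'

```text
clock: 6.9
tcp_pos: [0.5367, -0.1434, 0.2053]
orientation: [-2.598, -1.764, 0.001]
contact_force: [-0.4, 0.5, -0.2]
grip_width: 0.045
gripper_force: 0.0
```

```bash
python3 rel.py .5368 -.1432 .08 1.194
```

```text
d [0.0002 0.0001 0.0713] rv [-0.0018 -0.0002 -0.0011] t 6.9 F [-0.4  0.5 -0.2]
```

In the tool's units: 0.071 m is 0.0888, 0.054 m is 0.0675.

```bash
python3 - <<'E'
from h import *
shot('wrist','w3')
E
```

Call:
inch_along --rows '[{"dz": 0.0225},{"dz": 0.045},{"dz": 0.0675},{"dz": 0.0888},{"dz": 0.0888}]'

```text
clock: 7.45
tcp_pos: [0.5368, -0.1439, 0.1347]
orientation: [-2.599, -1.763, 0.001]
contact_force: [0.6, -0.2, -0.8]
grip_width: 0.0451
gripper_force: 0.0
```

Call:
inch_along --rows '[{},{},{},{}]' --jaw 0 --grip_force 50

```text
clock: 7.85
tcp_pos: [0.5376, -0.1445, 0.1366]
orientation: [2.599, 1.761, 0.003]
contact_force: [-1.8, 0.3, 6.2]
grip_width: 0.0145
gripper_force: 48.6
```

View pics/w3.png

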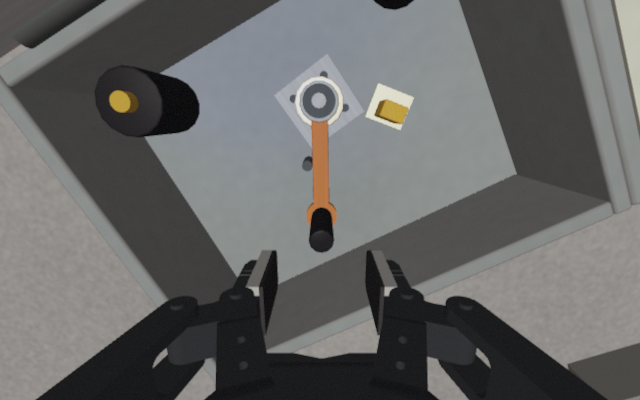

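The grip (321,230) was centred between the pads before the descent, and it is now held. I'll swing the arm, turning the tool with it.

In the tool's units: 0.048 m is 0.06, 0.0392 m is 0.049, -0.48 rad is -0.3056.

```bash
cat > sw.py <<'E'
from h import *
o=r.get_obs(); T=Ro.from_rotvec(o['orientation']); P=np.array([.568,-.0650])
g=(o['tcp_pos']+T.apply([0,0,.054])); v=g[:2]-P; M=T.as_matrix()
print('R',np.hypot(*v).round(4),'alpha',round(np.arctan2(v[1],v[0])+1.948,3),'yaw',np.arctan2(M[1,0],M[0,0]).round(3),'F tool',T.inv().apply(o['contact_force']).round(1),'M',o['moment'].round(2),'z',g[2].round(4),'w',o['grip_width'].round(4))
E
python3 sw.py
```

Call:
inch_along --rows '[{"dx": 0.0008,"dy": 0.0128,"rz": -0.0764},{"dx": 0.003,"dy": 0.0253,"rz": -0.1528},{"dx": 0.0068,"dy": 0.0374,"rz": -0.2292},{"dx": 0.012,"dy": 0.049,"rz": -0.3056},{"dx": 0.0185,"dy": 0.06,"rz": -0.382}]'

```text
clock: 8.35
tcp_pos: [0.5873, -0.1466, 0.1366]
orientation: [-1.956, -2.457, -0.003]
contact_force: [-4.8, 7.3, 9.1]
grip_width: 0.0148
gripper_force: 49.2Traceback (most recent call last):
```

```bash
python3 sw.py
```

```text
  File "sw.py", line 4, in <module>
    print('R',np.hypot(*v).round(4),'alpha',round(np.arctan2(v[1],v[0])+1.948,3),'yaw',np.arctan2(M[1,0],M[0,0]).round(3),'F tool',T.inv().apply(o['contact_force']).round(1),'M',o['moment'].round(2),'z',g[2].round(4),'w',o['grip_width'].round(4))
                                                                                                                                                                                                                             ^^^^^^^^^^^^^^^^^^^^^
AttributeError: 'float' object has no attribute 'round'
Traceback (most recent call last):
  File "sw.py", line 4, in <module>
    print('R',np.hypot(*v).round(4),'alpha',round(np.arctan2(v[1],v[0])+1.948,3),'yaw',np.arctan2(M[1,0],M[0,0]).round(3),'F tool',T.inv().apply(o['contact_force']).round(1),'M',o['moment'].round(2),'z',g[2].round(4),'w',o['grip_width'].round(4))
                                                                                                                                                                                                                             ^^^^^^^^^^^^^^^^^^^^^
AttributeError: 'float' object has no attribute 'round'
```

In the tool's units: 0.0392 m is 0.049, 0.0299 m is 0.0374, -0.48 rad is -0.3056.

```bash
sed -i "s/o\['grip_width'\].round(4)/o['grip_width']/" sw.py; python3 sw.py
```

```text
R 0.0838 alpha 0.611 yaw 1.797 F tool [ 8.2 -3.  -9.1] M [ 1.51  1.05 -0.08] z 0.0826 w 0.014772389488634418
```

Call:
inch_along --rows '[{"dx": 0.0008,"dy": 0.0128,"rz": -0.0764},{"dx": 0.003,"dy": 0.0253,"rz": -0.1528},{"dx": 0.0068,"dy": 0.0374,"rz": -0.2292},{"dx": 0.012,"dy": 0.049,"rz": -0.3056}]'

```text
clock: 8.75
tcp_pos: [0.6221, -0.1279, 0.1366]
orientation: [-1.315, -2.849, -0.001]
contact_force: [-12.0, 6.9, 12.4]
grip_width: 0.0146
gripper_force: 49.6
```

```bash
python3 sw.py
```

```text
R 0.0828 alpha 1.087 yaw 2.277 F tool [ 13.1  -4.6 -12.3] M [ 1.5   2.12 -0.23] z 0.0826 w 0.01464784662606082
```

In the tool's units: 0.009 m is 0.0113, 0.006 m is 0.0075, -0.11 rad is -0.07.

Call:
inch_along --rows '[{"dx": 0.0031,"dy": 0.0038,"dz": -0.0013,"rz": -0.0255},{"dx": 0.0034,"dy": 0.0075,"dz": -0.0013,"rz": -0.0509},{"dx": 0.0038,"dy": 0.0113,"dz": -0.0013,"rz": -0.07},{"dx": 0.0038,"dy": 0.0113,"dz": -0.0013,"rz": -0.07}]'

```text
clock: 9.15
tcp_pos: [0.6276, -0.122, 0.1367]
orientation: [-1.165, -2.917, 0.0]
contact_force: [-5.3, 1.3, 5.5]
grip_width: 0.0147
gripper_force: 49.6
```

```bash
python3 sw.py
```

```text
R 0.0825 alpha 1.185 yaw 2.382 F tool [ 4.7 -2.7 -5.5] M [ 0.53  0.96 -0.27] z 0.0827 w 0.014695182999835837
```

Call:
inch_along --rows '[{"dx": 0.0006,"dy": 0.0019,"rz": -0.0127},{"dx": 0.0006,"dy": 0.0038,"rz": -0.0255},{"dx": 0.0006,"dy": 0.0038,"rz": -0.0255}]'

```text
clock: 9.45
tcp_pos: [0.6287, -0.1208, 0.1367]
orientation: [-1.109, -2.938, 0.003]
contact_force: [-6.3, 0.1, 9.3]
grip_width: 0.0145
gripper_force: 49.9
```

```bash
python3 sw.py
```

```text
R 0.0825 alpha 1.203 yaw 2.42 F tool [ 4.8 -4.2 -9.2] M [ 0.17  1.38 -0.53] z 0.0827 w 0.014486874823751356
```

In the tool's units: 0.004 m is 0.005, 0.002 m is 0.0025, -0.01 rad is -0.0064.

Call:
inch_along --rows '[{"dy": 0.0025,"rz": -0.0064},{"dy": 0.005,"rz": -0.0064},{"dy": 0.005,"rz": -0.0064}]'

```text
clock: 9.75
tcp_pos: [0.629, -0.1202, 0.1365]
orientation: [-1.095, -2.939, 0.012]
contact_force: [-15.8, -4.0, 15.4]
grip_width: 0.0146
gripper_force: 51.3
```

```bash
python3 sw.py
```

```text
R 0.0821 alpha 1.206 yaw 2.429 F tool [  9.4 -13.5 -15.2] M [-0.67  3.07 -0.11] z 0.0825 w 0.014647508604650793
```

Call:
inch_along --rows '[{"dy": 0.0025},{"dy": 0.005},{"dy": 0.005}]'

```text
clock: 10.05
tcp_pos: [0.6295, -0.1197, 0.1363]
orientation: [-1.096, -2.935, 0.019]
contact_force: [-24.2, -10.5, 22.9]
grip_width: 0.0145
gripper_force: 52.8
```

```bash
python3 sw.py
```

```text
R 0.0821 alpha 1.212 yaw 2.427 F tool [ 11.5 -24.2 -22.5] M [-1.5   4.45 -0.01] z 0.0824 w 0.014535826646216412
```

The arm is hard against the stop: the force rises with almost no motion. I'll ease the push slightly and check with a picture.

In the tool's units: -0.002 m is -0.0025, -0.001 m is -0.0013.

Call:
inch_along --rows '[{"dx": 0.0013,"dy": -0.0025,"dz": -0.0013},{"dx": 0.0013,"dy": -0.0025,"dz": -0.0013},{"dx": 0.0013,"dy": -0.0025,"dz": -0.0013}]'

```text
clock: 10.35
tcp_pos: [0.629, -0.12, 0.1366]
orientation: [-1.097, -2.938, 0.014]
contact_force: [-14.4, -8.4, 10.2]
grip_width: 0.0143
gripper_force: 50.9
```

```bash
python3 sw.py
python3 - <<'E'
from h import *
a,_=shot('side','d4'); cv2.imwrite('pics/c5.png',cv2.resize(a[80:330,240:490],None,fx=2.4,fy=2.4,interpolation=cv2.INTER_CUBIC))
E
```

```text
R 0.082 alpha 1.207 yaw 2.427 F tool [  5.4 -15.8 -10. ] M [-1.38  2.64 -0.07] z 0.0826 w 0.014307315054905628
```

View pics/c5.png

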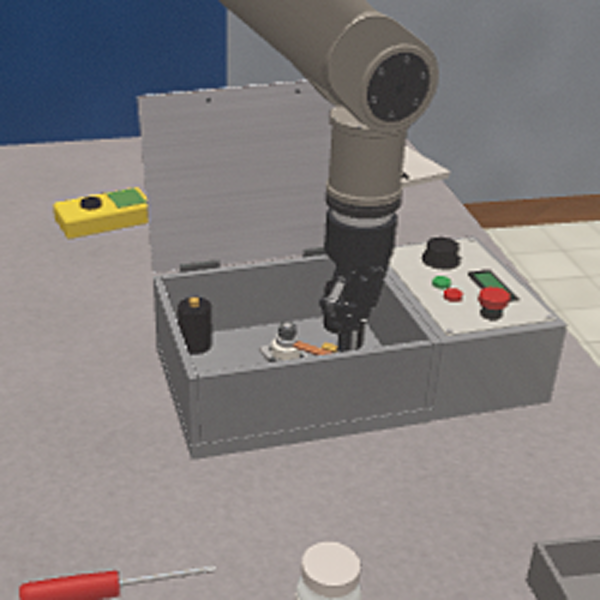

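The copper blade now reaches the brass contact at crop (328,347) with the grip held. The cover is still open, and the meter, screwdriver and jar look undisturbed.

```bash
python3 -c "
from h import *
print(r.hand_in())"
```

```text
the job is handed in; nothing more can be done
None
```

The job is handed in at about 10.4 s of the 54 s allowed: the cover stands open past upright (about 1.78 rad), and the gripper still holds the earthing arm hard against its stop at the brass contact, with the meter, screwdriver and jar not touched.

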